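# Tuck the tin under the caddy

## Task

Put the blue tin away under the grey caddy without picking it up: with the fingertips, push it across the shelf, long side foremost, in between the caddy's two front feet, and stop when the tin's outer long side is level with the front of the feet. It must lie flat and square in the gap at the end. Do not lift or tip the tin or force it hard against the caddy, do not bump the caddy, and leave the cup and the things in the trays where they are.

Things in the scene. Friction and masses are not known exactly. Their poses are not given: they have to be found in the camera images.
- tin: Flat lidded tin, blue lid with a pale rectangle on top, bare metal below, about 0.2 kg, loose on the white shelf in front of the caddy. 92 mm (x, short) by 130 mm (y, long) by 26 mm high, upright corners rounded at 14 mm. Origin: centre of its underside, z up; half a turn looks the same. It slides only while pushed.
- caddy: Three-tier stepped caddy of grey plastic, fixed. Origin: on the shelf under the middle of the lowest tray; x from front to back, y across, z up. Front (-x) faces roughly world -y. Lowest tray 250 mm (x) by 180 mm (y), underside 34 mm above the shelf, rim 56 mm; the shelf beneath is open. Four round feet, 16 mm diameter, at x = -125 and +112 mm, y = +-76.5 mm.
- gap (a point): Point on the shelf midway between the centres of the caddy's two front feet; x points in under the tray, y from foot to foot, z up. Feet at y = +-76.5 mm, radius 8 mm: clear gap 137 mm. The front of the feet is at x = -8 mm, the tray's front edge at x = 0. The tin is home with its long axis along y, its centre at x = +38 mm, y = 0.
- upper_trays (a point): Middle of the top edge of the middle tray's front wall, 150 mm above the shelf, 85 mm behind the lowest tray's front edge; axes as the caddy's. The top tray starts 50 mm farther back, rim 215 mm above the shelf; both are 180 mm wide and end level with the lowest tray's back.
- cup: White ceramic cup, 72 mm across the rim, 85 mm high, standing loose on the shelf; a bystander. Origin: centre of its underside.
- hairbrush: Pink hairbrush, 144 mm long, lying in the middle tray; a bystander. Origin: on its underside, near its middle, handle to its -y.
- nail_file: Steel nail file with a black handle, 146 mm long, 6 mm thick, lying across the front of the lowest tray, below its rim; a bystander. Origin: on its underside, near its middle.
- cream_tube: Closed cream-coloured tube of hand cream with a white cap, 120 mm long, lying flat in the top tray; a bystander. Origin: on its underside, near its middle.

How it is judged (in metres and radians):
On the way:
1. the tin, lying flat and square, has its leading half between the caddy's front feet (centre 35 mm before to 12 mm past the line of the feet, within 12 mm sideways, turned less than 0.12 rad) (x of tin in the frame of gap between -0.035 and 0.012 m and y of tin in the frame of gap between -0.012 and 0.012 m and angle between the x axis of tin and the x axis of gap, either way round below 0.12 rad and height (world z) of tin below 0.006 m), for 0.1 s.
At the end, for the whole second after the job is handed in: The tin lies flat, still and square (within 0.09 rad) between the front feet, its outer long side within 10 mm of the front of the feet and centred within 8 mm; cup, hairbrush, nail file and hand cream are within 15 mm of where they began, the cup upright (x of tin in the frame of gap between 0.028 and 0.048 m and y of tin in the frame of gap between -0.008 and 0.008 m and angle between the x axis of tin and the x axis of gap, either way round below 0.09 rad and height (world z) of tin below 0.004 m and angle between tin's own z axis and vertical below 0.05 rad and linear speed of tin below 0.01 m/s and distance of each of cup, hairbrush, nail_file, cream_tube from where it was at the start of the episode below 0.015 m and angle between cup's own z axis and vertical below 0.1 rad); the robot touches nothing.
It fails at once if the tin is lifted off the shelf (by over 8 mm) (height (world z) of tin above 0.008 m).
It fails at once if the tin is tipped (over 0.15 rad) (angle between tin's own z axis and vertical above 0.15 rad).
It fails at once if the tin is forced against the caddy (over 25 N) (contact force between tin and caddy above 25 N).
It fails at once if the arm or the fingers bump the caddy (over 15 N) (contact force between any of the arm, the fingers and caddy above 15 N).
It fails at once if a bystander is moved by over 15 mm or the cup is tipped (distance of any of cup, hairbrush, nail_file, cream_tube from where it was at the start of the episode above 0.015 m or angle between cup's own z axis and vertical above 0.3 rad).
It also fails if it takes over 72 s, if anything falls off the work surface, if the arm or the gripper's body presses on something with over 40 N, if the wrist force passes 120 N, or if a joint passes its speed limit or range.

## Robot

A 6-joint arm with a two-finger parallel gripper is mounted at the origin on the work surface. World frame = base frame: x ahead of the robot, y to its left, z up, the work surface at z = 0. Lengths are in m, angles in degrees, forces in N, time in s.
With the tool pointing down it reaches from about 0.3 to 0.75 m from the base axis. Payload 8.5 kg.
Tool frame: the origin (TCP) lies between the finger pads; the fingertips stand 8 mm ahead of it and the grasp point (between the pads) lies 11 mm behind it; y points along the fingers, z is the direction in which the jaws open and shut, and the axes are right-handed (so a half turn about y gives the same grasp; the last joint's range is limited). The gripper opens to 85 mm and grips with 20 to 120 N. Pads are 22 mm wide; open, the fingers measure 114 mm over their backs; the gripper's body (76 mm by 85 mm) begins 54 mm behind the grasp point. The pads swing forward as they close: fully open they stand 13 mm farther back than shut.
Start: joints at [59.227, 21.807, 74.336, -0, 83.858, -12.336], TCP at [0.174, 0.522, 0.218] pointing down, gripper open.
Joint ranges: [-178.18, 178.18], [-50.72, 133.34], [12.68, 142.11], [-81.47, 261.47], [9.98, 163.14], [-165.26, 165.26]. Speed limits (degrees/s): [136.94, 136.94, 180, 180, 180, 180].

## Interface

Orientations are given as a 3x3 rotation matrix whose columns are the frame's x, y, z axes.
In Python, from rig import env, get_image gives the robot as it stands.
- The arm moves only by the tool move_arm, never from a script. Its argument "targets" is one flat list of numbers, 6 for each row, row after row: the shift along the tool's x, y, z in mm, then the turn, a rotation vector about the tool's x, y, z in rad. A call has exactly 5 rows; each row shifts and turns the commanded pose from where the row before left it, along the tool's axes as they then stand; what a row does not reach is not made up. A row lasts 1/8 s, in which the tool goes at most 62.5 mm and 10.7 degrees, less where a joint would pass 70% of its speed; a pose out of reach is approached as far as the arm can. A call is refused whole if a number of a shift passes 62.5 or a number of a turn 0.188, either way. A call with a gripper value outside its range is refused whole. "hand" is the opening, from -1 (shut) to 1 (fully open), so that 0 is half open, set as the call begins (left out, the last holds). The fingers move at their own pace and stop on an object; "squeeze" is the grip in N (left out, the last holds). Time passes only in rows, so rows that do not move let the fingers close, or fill a call up. It gives the time, the measured TCP pose, the force and the opening at its end, in the units of the state.
- env.observe(): the state, without advancing time (a new reading comes with each control period).
- get_image(name): name is "scene" or "top" or "wrist"; returns a dict with "pixels" (420x560x3 uint8, red, green, blue), "z_map" (420x560 float32, m along the optical axis (not along the pixel's ray), 0 where there is no reading), "intrinsics" (3x3 intrinsics, pixels), "R" (3x3) and "t" (3): a world point X has camera coordinates R X + t; the wrist camera has in their place "mount" (4x4, takes a point from camera to tool coordinates, whose origin is the TCP and whose axes are the tool frame's). Camera axes: x right, y down, z forward; pixel columns grow to the right and rows downward; lengths in m; the calibration is good to about 2 mm. A picture is of the moment at which its call begins: read the wrist's pose just before it.
- env.close_job(): hands the job in, once; it reports no verdict.
The state is a dict: "time_s": time; "q": joint angles; "qvel": joint speeds; "joint_efforts": joint torques, N m; "position": TCP position; "tool_rot": TCP orientation; "ft_force": force on the tool from outside, world axes, zero at the start; "wrist_torque": the same for the moment, N m; "grip_width": finger opening in m.
Only numpy, scipy, OpenCV 4.12 (cv2) and the standard library are available. Lean on these libraries where they do the work, as an engineer would, in place of code of your own. Each camera call takes 0.05 s, during which the arm holds its last target.

## Working session

There is one attempt and no reset: what is moved stays moved. The work goes in short steps, Python scripts to look and compute and a tool call to move; the robot and the scene stay as the last step left them, time stands still between calls to the robot, and variables do not carry over. Pictures are saved under pics/ and viewed, and the job is handed in when it is done.

Besides the shell and the picture viewer there is one more tool, called after "Emit:" as name(argument=value, ...) on one line, values as JSON. move_arm: Moves the arm, as the interface text tells. Its arguments: {"type":"object","properties":{"targets":{"type":"array"},"hand":{"type":"number"},"squeeze":{"type":"number"}},"required":["targets"]}

```bash
ls; mkdir -p pics; python3 - <<'E'
from rig import env,get_image
import cv2,numpy as np
s=env.observe()
for k,v in s.items(): print(k,np.round(v,4).tolist())
for n in ["scene","top"]:
    d=get_image(n); cv2.imwrite(f"pics/{n}0.png",d["pixels"][:,:,::-1]); np.savez(f"pics/{n}0.npz",**d)
    print(n,d["intrinsics"].round(1).tolist(),d["R"].round(3).tolist(),d["t"].round(3).tolist(),(-d["R"].T@d["t"]).round(3))
E
```

```text
pics
time_s 0.0
q [59.2241, 21.8411, 74.3842, 0.0007, 83.8569, -12.335]
qvel [-0.0272, 0.035, 0.0082, -0.0139, 0.0903, 0.0105]
joint_efforts [-0.0004, -44.8458, -23.1277, -0.0002, 0.0046, -0.0]
position [0.1738, 0.5215, 0.2178]
tool_rot [[0.9487, -0.0007, 0.3163], [-0.3163, -0.0012, 0.9486], [-0.0003, -1.0, -0.0014]]
ft_force [-0.4328, 0.1383, -0.4992]
wrist_torque [0.0183, -0.0385, -0.0396]
grip_width 0.086
scene [[514.4, 0.0, 273.0], [0.0, 514.4, 219.1], [0.0, 0.0, 1.0]] [[-0.75, 0.661, 0.011], [0.544, 0.626, -0.558], [-0.376, -0.413, -0.83]] [0.417, -0.211, 1.409] [0.958 0.438 1.047]
top [[403.5, 0.0, 280.9], [0.0, 403.5, 213.0], [0.0, 0.0, 1.0]] [[-0.021, -1.0, 0.008], [-0.997, 0.021, -0.076], [0.076, -0.01, -0.997]] [-0.007, 0.524, 0.993] [ 0.447 -0.008  1.031]
```

View pics/scene0.png

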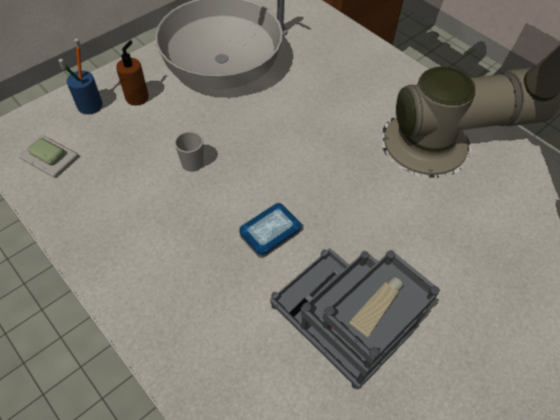

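View pics/top0.png

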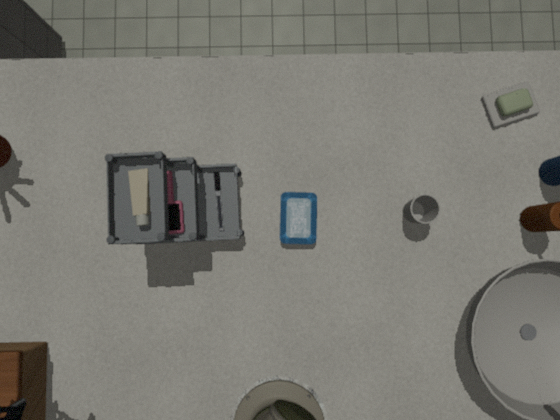

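Top view shows the tin at about (299,218) px, the caddy's lowest tray at cols 196–241, rows 165–240, and the cup at (424,210). The scene view agrees. The push runs along about +y.

```bash
cat > h.py <<'E'
import numpy as np,cv2
def plane(d,uv,z,R=None,t=None):
    R=d["R"] if R is None else R; t=d["t"] if t is None else t
    uv=np.atleast_2d(np.array(uv,float)); K=d["intrinsics"]
    r=np.c_[uv,np.ones(len(uv))]@np.linalg.inv(K).T@R
    c=-R.T@t
    return c+r*((z-c[2])/r[:,2])[:,None]
def wristRt(d,s):
    M=np.array(d["mount"]);Rt=np.array(s["tool_rot"]);p=np.array(s["position"])
    Rc=Rt@M[:3,:3]; c=Rt@M[:3,3]+p
    return Rc.T,-Rc.T@c
def bluemask(img):
    h=cv2.cvtColor(img,cv2.COLOR_RGB2HSV)
    return cv2.inRange(h,(98,120,40),(118,255,255))
def tin(d,R=None,t=None,near=None,z=0.026):
    m=bluemask(d["pixels"]); 
    cs,_=cv2.findContours(m,cv2.RETR_EXTERNAL,cv2.CHAIN_APPROX_NONE)
    out=[]
    for c in cs:
        if cv2.contourArea(c)<300: continue
        P=plane(d,c[:,0,:],z,R,t)[:,:2]
        (cx,cy),(w,h),a=cv2.minAreaRect((P*1000).astype(np.float32))
        out.append((cx,cy,w,h,a,cv2.contourArea(c),c[:,0].mean(0).round()))
    return out
E
python3 - <<'E'
from h import *
for n in ["top","scene"]:
    d=np.load(f"pics/{n}0.npz"); 
    for o in tin(d): print(n,o)
    i=d["pixels"][:,:,::-1]
    c=i[150:260,90:330] if n=="top" else i[190:400,220:460]
    cv2.imwrite(f"pics/{n}0c.png",cv2.resize(c,None,fx=3.2 if n=="top" else 2.8,fy=3.2 if n=="top" else 2.8,interpolation=cv2.INTER_CUBIC))
E
```

```text
top (510.15069580078125, -60.635406494140625, 85.24262237548828, 125.04875183105469, 88.77423858642578, 1660.0, array([298., 218.]))
scene (517.5271606445312, -56.2054557800293, 93.25179290771484, 129.5536346435547, 87.5478744506836, 1721.0, array([270., 229.]))
scene (610.4490356445312, -750.52978515625, 177.25680541992188, 70.09420776367188, 75.62145233154297, 623.0, array([82., 91.]))
```

```bash
python3 - <<'E'
from h import *
d=np.load("pics/top0.npz");z=d["z_map"]
# world height map
K=d["intrinsics"];v,u=np.mgrid[:420,:560]
C=np.stack([(u-K[0,2])/K[0,0]*z,(v-K[1,2])/K[1,1]*z,z],-1)
W=(C-d["t"])@d["R"]
for a,b in [(200,320),(218,299),(200,232),(200,239),(166,220),(238,220),(210,424),(195,424)]: print(b,a,W[a,b].round(3))
m=(W[...,2]>.045)&(W[...,2]<.065)&(u>190)&(u<250)
P=W[m];print(len(P),P.min(0),P.max(0))
(c,wh,a)=cv2.minAreaRect((P[:,:2]*1000).astype(np.float32));print(c,wh,a)
# left/right outer edges of rim: row wise
for r in range(168,240,6):
    l=np.where(m[r])[0]; print(r,l[-1] if len(l) else None, W[r,l[-1]].round(3) if len(l) else '')
E
```

```text
320 200 [ 0.557 -0.119 -0.   ]
299 218 [ 0.51  -0.063  0.024]
232 200 [0.558 0.103 0.033]
239 200 [0.561 0.088 0.003]
220 166 [0.639 0.129 0.055]
220 238 [0.464 0.13  0.056]
424 210 [ 0.524 -0.382  0.011]
424 195 [ 0.555 -0.36   0.076]
425 [0.45970663 0.07762299 0.04505783] [0.64641049 0.20022179 0.0649106 ]
(553.165283203125, 141.63400268554688) (184.89523315429688, 123.16130065917969) 1.8667794466018677
168 238 [0.634 0.085 0.053]
174 236 [0.619 0.09  0.053]
180 236 [0.604 0.09  0.053]
186 236 [0.589 0.09  0.055]
192 237 [0.575 0.088 0.05 ]
198 237 [0.56  0.088 0.055]
204 237 [0.545 0.088 0.057]
210 238 [0.531 0.087 0.045]
216 238 [0.516 0.086 0.053]
222 238 [0.501 0.087 0.053]
228 238 [0.487 0.087 0.054]
234 241 [0.472 0.08  0.046]
```

View pics/top0c.png

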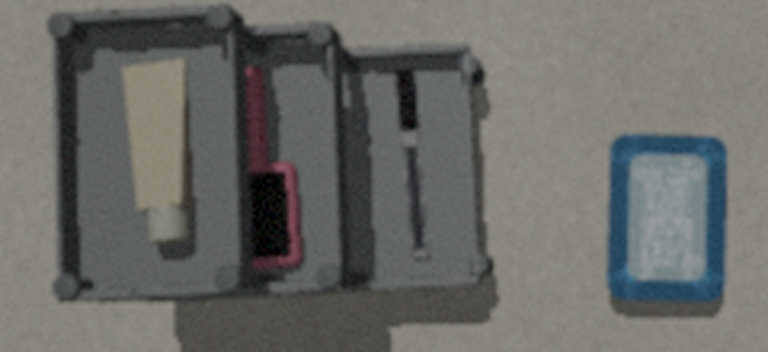

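View pics/scene0c.png

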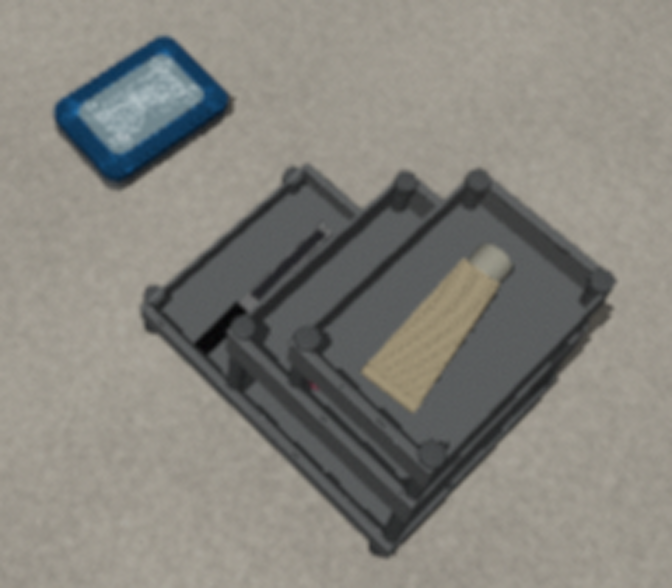

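```bash
python3 - <<'E'
from h import *
from rig import env,get_image
d=get_image("wrist"); print(np.array(d["mount"]).round(3),d["intrinsics"])
cv2.imwrite("pics/w0.png",d["pixels"][:,:,::-1])
E
```

```text
[[ 0.001  0.961  0.278 -0.071]
 [ 0.001 -0.278  0.961 -0.156]
 [ 1.    -0.001 -0.001  0.   ]
 [ 0.     0.     0.     1.   ]] [[304.13993998   0.         273.86877434]
 [  0.         304.13993998 211.51532116]
 [  0.           0.           1.        ]]
```

View pics/w0.png

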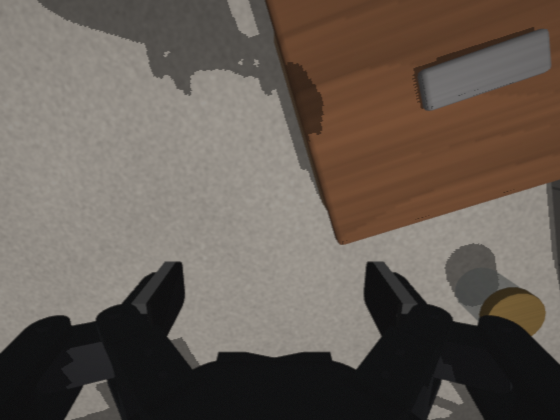

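Emit:
move_arm(targets=[0,-30,0,0,-0.161,0,0,-30,0,0,-0.161,0,30,-10,-50,0,0,0,30,-10,-50,0,0,0,35,0,-50,0,0,0], hand=-0.1)

```text
time_s: 0.78
position: [0.2695, 0.3704, 0.299]
tool_rot: [[1.0, 0.001, -0.001], [0.001, 0.001, 1.0], [0.001, -1.0, 0.001]]
ft_force: [0.1, 0.8, -0.6]
grip_width: 0.0386
```

Emit:
move_arm(targets=[35,0,-45,0,0,0,40,0,-45,0,0,0,40,0,-45,0,0,0,40,0,-45,0,0,0,40,0,-45,0,0,0])

```text
time_s: 1.4
position: [0.465, 0.1451, 0.2983]
tool_rot: [[1.0, -0.0, 0.0], [-0.0, 0.0, 1.0], [-0.0, -1.0, 0.0]]
ft_force: [0.5, 1.7, 0.5]
grip_width: 0.0384
```

Emit:
move_arm(targets=[30,0,-45,0,0,0,30,0,-45,0,0,0,20,0,-40,0,0,0,5,0,-20,0,0,0,0,0,0,0,0,0])

```text
time_s: 2.02
position: [0.5489, -0.0037, 0.298]
tool_rot: [[1.0, -0.001, 0.001], [-0.001, 0.0, 1.0], [-0.001, -1.0, 0.0]]
ft_force: [-0.8, 0.5, 0.0]
grip_width: 0.0383
```

```bash
python3 - <<'E'
from h import *
from rig import env,get_image
s=env.observe(); d=get_image("wrist")
np.savez("pics/w1.npz",s_pos=s["position"],s_rot=s["tool_rot"],**d)
print(s["time_s"],s["position"],np.round(s["tool_rot"],4),np.round(s["q"],1),s["grip_width"])
cv2.imwrite("pics/w1.png",d["pixels"][:,:,::-1])
R,t=wristRt(d,s)
for o in tin(d,R,t): print(o)
E
```

```text
2.025 [ 0.5488776  -0.00373999  0.29804885] [[ 1.0e+00 -9.0e-04  1.3e-03]
 [-1.3e-03  4.0e-04  1.0e+00]
 [-9.0e-04 -1.0e+00  4.0e-04]] [ -12.8   19.3   65.2    0.    95.6 -102.7] 0.038290458013185154
(512.21484375, -58.32986831665039, 89.00945281982422, 128.1671600341797, 87.16445922851562, 5826.5, array([234., 147.]))
```

View pics/w1.png

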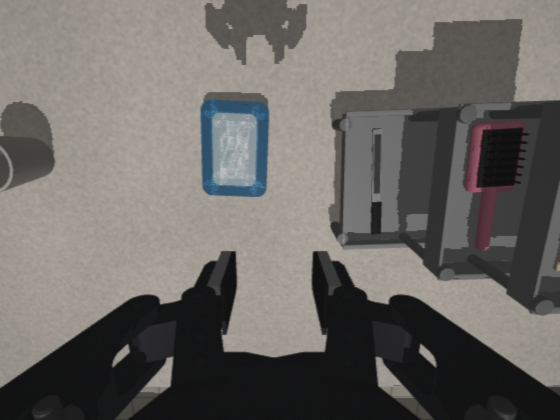

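Wrist view shows the tin at (234,147), with the lowest tray's front posts at about (343,124) and (341,240). I'll zoom in on those.

```bash
python3 - <<'E'
from h import *
d=np.load("pics/w1.npz")
c=d["pixels"][90:260,190:440,::-1]
cv2.imwrite("pics/w1c.png",cv2.resize(c,None,fx=3.2,fy=3.2,interpolation=cv2.INTER_CUBIC))
s=dict(position=d["s_pos"],tool_rot=d["s_rot"])
R,t=wristRt(d,s)
z=d["z_map"];K=d["intrinsics"];v,u=np.mgrid[:420,:560]
C=np.stack([(u-K[0,2])/K[0,0]*z,(v-K[1,2])/K[1,1]*z,z],-1)
W=(C-t)@R
for r in range(108,256,6):
    row=W[r,325:430]; k=np.where(row[:,2]>0.04)[0]
    k=k[0] if len(k) else 0
    print(r,325+k,row[k].round(4),row[k+2].round(4),row[max(k-3,0)].round(4))
E
```

```text
108 385 [ 0.4779 -0.0031  0.4542] [0.4566 0.1565 0.0009] [0.4567 0.1492 0.0016]
114 343 [0.4659 0.0854 0.0448] [0.4662 0.0858 0.0546] [0.4646 0.0903 0.0023]
120 339 [0.4732 0.0808 0.0445] [0.4733 0.0813 0.0541] [0.473  0.0809 0.0241]
126 337 [0.4807 0.0788 0.0437] [0.4806 0.0788 0.0562] [0.4808 0.0787 0.0237]
132 342 [0.4883 0.0859 0.0428] [0.4881 0.0867 0.0508] [0.4893 0.0906 0.001 ]
138 342 [0.4959 0.0865 0.042 ] [0.4955 0.0867 0.0529] [4.978e-01 9.120e-02 4.000e-04]
144 342 [0.5037 0.0871 0.0417] [0.5029 0.0869 0.0544] [0.5062 0.0913 0.0022]
150 342 [0.5116 0.0876 0.0412] [0.5103 0.0869 0.0562] [0.5148 0.0921 0.0009]
156 342 [0.5192 0.0875 0.0439] [0.5181 0.0877 0.055 ] [ 5.236e-01  9.280e-02 -2.000e-04]
162 342 [0.5271 0.0879 0.0442] [0.5257 0.0878 0.0565] [5.324e-01 9.330e-02 1.000e-04]
168 342 [0.5348 0.0878 0.047 ] [0.5334 0.0881 0.0571] [5.413e-01 9.370e-02 4.000e-04]
174 325 [ 0.4779 -0.0031  0.4542] [ 0.5504  0.0765 -0.0009] [ 0.4779 -0.0031  0.4542]
180 341 [0.552  0.0886 0.0416] [0.5498 0.0885 0.0539] [ 5.595e-01  9.340e-02 -4.000e-04]
186 341 [0.5601 0.0889 0.0425] [0.55
[... 229 characters left out ...]
5832 0.0896 0.0523] [5.968e-01 9.380e-02 4.000e-04]
210 340 [0.5949 0.0899 0.0409] [0.5917 0.0901 0.0522] [6.063e-01 9.430e-02 6.000e-04]
216 341 [0.6016 0.0902 0.0481] [0.5993 0.0912 0.0557] [0.6158 0.0962 0.0014]
222 340 [0.612  0.0904 0.0432] [0.6082 0.0905 0.0547] [0.6242 0.0943 0.0056]
228 340 [0.6206 0.0907 0.0442] [0.617  0.0911 0.0546] [0.6244 0.0888 0.0335]
234 334 [0.6306 0.0832 0.0417] [0.6279 0.0844 0.049 ] [0.6458 0.0869 0.0008]
240 337 [0.6338 0.0846 0.0571] [0.6342 0.0876 0.0563] [ 6.564e-01  9.250e-02 -3.000e-04]
246 341 [0.6447 0.0917 0.0528] [0.6418 0.0929 0.0597] [ 6.667e-01  9.950e-02 -3.000e-04]
252 325 [0.5373 0.0214 0.3187] [0.5369 0.0222 0.3196] [0.5373 0.0214 0.3187]
```

View pics/w1c.png

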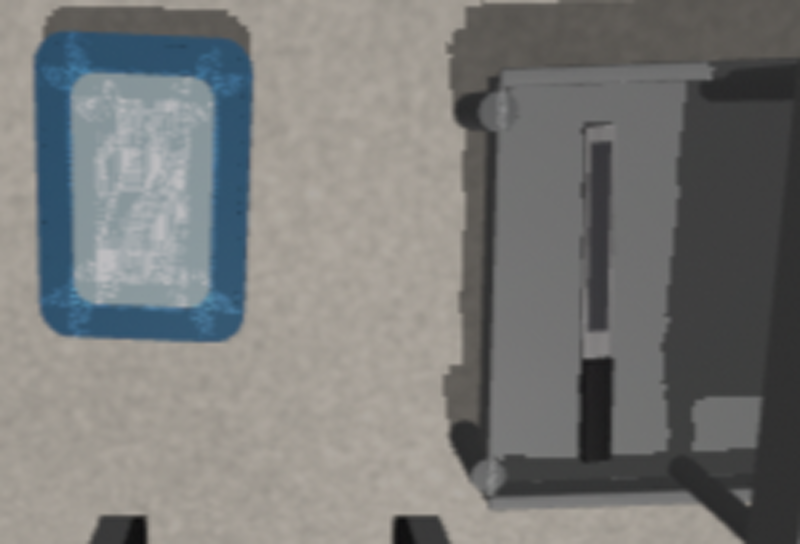

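```bash
python3 - <<'E'
from h import *
d=np.load("pics/w1.npz")
s=dict(position=d["s_pos"],tool_rot=d["s_rot"])
R,t=wristRt(d,s)
z=d["z_map"];K=d["intrinsics"];v,u=np.mgrid[:420,:560]
C=np.stack([(u-K[0,2])/K[0,0]*z,(v-K[1,2])/K[1,1]*z,z],-1)
W=(C-t)@R
# post tops: top heights
for (a,b) in [(345.6,125),(342.8,238.75)]:
    i,j=int(round(b)),int(round(a)); print(W[i,j].round(4)); print(plane(d,(a,b),W[i,j,2],R,t).round(4), plane(d,(a,b),.058,R,t).round(4))
# tray outer side walls: points with z in .05-.06, col 355-395
for c in range(352,400,8):
    m=np.where((W[90:260,c,2]>.05)&(W[90:260,c,2]<.062))[0]+90
    print(c,m[0],W[m[0],c].round(4),m[-1],W[m[-1],c].round(4), 'mid',((W[m[0],c]+W[m[-1],c])/2).round(4))
# feet: points below tray with z .005-.033 near front
m=(W[...,2]>.006)&(W[...,2]<.032)&(u>325)&(u<350)&(v>100)&(v<255)
for x0 in (.47,.63):
    q=m&(abs(W[...,0]-x0)<.03); P=W[q]; print(len(P),P.min(0).round(4),P.max(0).round(4),np.median(P,0).round(4))
# tin corners by lid
m=(W[...,2]>.02)&(W[...,2]<.03)&(u>180)&(u<290)&(v>80)&(v<210)
r=cv2.minAreaRect((W[m][:,:2]*1000).astype(np.float32));print(r, np.median(W[m][:,2]))
E
```

```text
[0.4794 0.0875 0.0563]
[[0.4794 0.087  0.0563]] [[0.4794 0.0866 0.058 ]]
[0.6326 0.093  0.0566]
[[0.6322 0.0927 0.0566]] [[0.6317 0.0924 0.058 ]]
352 111 [0.4627 0.0935 0.0579] 248 [0.6456 0.1062 0.0578] mid [0.5542 0.0998 0.0579]
360 111 [0.4627 0.1035 0.0576] 248 [0.6454 0.1172 0.0584] mid [0.5541 0.1104 0.058 ]
368 111 [0.4628 0.1134 0.0575] 247 [0.6441 0.1285 0.058 ] mid [0.5534 0.1209 0.0577]
376 110 [0.4616 0.1232 0.0575] 247 [0.644  0.1396 0.0583] mid [0.5528 0.1314 0.0579]
384 110 [0.4616 0.133  0.058 ] 247 [0.6436 0.1504 0.0592] mid [0.5526 0.1417 0.0586]
392 110 [0.4617 0.1426 0.0586] 247 [0.6438 0.1618 0.0588] mid [0.5527 0.1522 0.0587]
42 [0.4715 0.0781 0.007 ] [0.4863 0.0853 0.0319] [0.4795 0.0791 0.0198]
62 [0.6231 0.0829 0.0063] [0.6358 0.0951 0.032 ] [0.6254 0.0862 0.0187]
((512.6025390625, -59.00679016113281), (92.23625946044922, 130.16941833496094), 87.44879150390625) 0.026780041858999203
```

```bash
python3 - <<'E'
from h import *
d=np.load("pics/w1.npz");M=d["mount"]
z=d["z_map"];K=d["intrinsics"];v,u=np.mgrid[:420,:560]
C=np.stack([(u-K[0,2])/K[0,0]*z,(v-K[1,2])/K[1,1]*z,z],-1)
T=(C@M[:3,:3].T+M[:3,3])*1000
m=(T[...,1]<30)&(z>0)&(v>240)
for lo in range(-90,25,10):
    q=m&(T[...,1]>=lo)&(T[...,1]<lo+10)
    for sgn in(-1,1):
        P=T[q&(T[...,2]*sgn>0)]
        if len(P): print(lo,sgn,len(P),P.min(0).round(1),P.max(0).round(1))
E
```

```text
-90 -1 4188 [-19.2 -90.  -59.9] [ 11.7 -80.   -0.2]
-90 1 4226 [-18.8 -90.    0. ] [ 12.5 -80.   60.6]
-80 -1 3341 [-18.  -80.  -56.3] [ 12.5 -70.  -15.8]
-80 1 3310 [-18.  -80.   16.6] [ 12.  -70.   56.6]
-70 -1 2249 [-14.9 -70.  -52.9] [ 12.3 -60.1 -18.1]
-70 1 2290 [-15.  -70.   18.8] [ 11.9 -60.   53.3]
-60 -1 737 [-14.7 -60.  -45.3] [ 10.9 -50.  -18.6]
-60 1 733 [-14.9 -60.   19.3] [ 10.5 -50.   46.2]
-50 -1 468 [-12.6 -49.9 -32.7] [  9.9 -40.  -18.6]
-50 1 471 [-12.5 -50.   19.2] [ 10.7 -40.   33.2]
-40 -1 441 [-12.4 -40.  -32.5] [ 10.7 -30.  -18.7]
-40 1 446 [-12.7 -40.   19.3] [ 10.9 -30.   33.3]
-30 -1 332 [-12.3 -30.  -32.6] [ 10.5 -20.  -18.8]
-30 1 331 [-12.3 -30.   19.3] [ 10.5 -20.   33.2]
-20 -1 62 [-11.9 -19.9 -25.3] [  9.  -13.5 -18.8]
-20 1 63 [-11.9 -20.   19.3] [  9.4 -14.4  25.8]
```

```bash
python3 - <<'E'
from h import *
d=np.load("pics/w1.npz");M=d["mount"]
z=d["z_map"];K=d["intrinsics"];v,u=np.mgrid[:420,:560]
C=np.stack([(u-K[0,2])/K[0,0]*z,(v-K[1,2])/K[1,1]*z,z],-1)
T=(C@M[:3,:3].T+M[:3,3])*1000
for c in (228,234):
  for r in range(236,340,6): print(c,r,T[r,c].round(0),d["pixels"][r,c])
E
```

```text
228 236 [100. 296. -73.] [159 153 146]
228 242 [110. 296. -73.] [161 155 147]
228 248 [121. 297. -73.] [164 157 149]
228 254 [-12. -23. -21.] [58 57 58]
228 260 [-12. -31. -20.] [42 41 42]
228 266 [-11. -35. -20.] [19 19 19]
228 272 [-11. -39. -19.] [19 18 19]
228 278 [ -8. -40. -19.] [16 15 16]
228 284 [ -7. -42. -19.] [17 18 17]
228 290 [ -3. -41. -19.] [17 16 16]
228 296 [ -1. -42. -19.] [18 17 18]
228 302 [  2. -43. -19.] [16 16 16]
228 308 [  4. -44. -19.] [18 17 18]
228 314 [  6. -45. -19.] [18 18 19]
228 320 [  8. -46. -19.] [31 30 30]
228 326 [268. 298. -80.] [108 105  99]
228 332 [279. 297. -80.] [158 153 144]
228 338 [291. 296. -81.] [164 158 149]
234 236 [100. 298. -63.] [159 153 145]
234 242 [111. 298. -64.] [163 157 149]
234 248 [121. 297. -64.] [152 146 138]
234 254 [-10. -20. -19.] [22 21 21]
234 260 [ -8. -21. -19.] [17 17 18]
234 266 [ -5. -22. -19.] [18 17 19]
234 272 [ -2. -23. -19.] [18 17 18]
234 278 [  1. -22. -19.] [16 16 17]
234 284 [  4. -24. -19.] [19 17 18]
234 290 [  7. -24. -19.] [18 18 20]
234 296 [  9. -26. -19.] [53 50 48]
234 302 [220. 297. -68.] [140 135 128]
234 308 [232. 298. -68.] [158 152 144]
234 314 [244. 298. -69.] [159 153 145]
234 320 [256. 299. -69.] [163 157 149]
234 326 [268. 298. -69.] [162 156 148]
234 332 [281. 299. -70.] [155 150 142]
234 338 [291. 296. -70.] [160 155 146]
```

Emit:
move_arm(targets=[-45,0,-20,0,-0.035,0,-45,20,-20,0,0,0,-34,50,-12,0,0,0,0,60,0,0,0,0,0,60,0,0,0,0])

```text
time_s: 2.7
position: [0.4257, -0.0567, 0.1078]
tool_rot: [[0.999, 0.003, -0.036], [0.036, -0.001, 0.999], [0.003, -1.0, -0.001]]
ft_force: [0.6, -1.0, -0.9]
grip_width: 0.0385
```

Emit:
move_arm(targets=[0,30,0,0,0,0,0,20,0,0,0,0,0,10,0,0,0,0,0,5,0,0,0,0,0,0,0,0,0,0])

```text
time_s: 3.32
position: [0.4264, -0.0577, 0.0438]
tool_rot: [[0.999, 0.001, -0.036], [0.036, -0.0, 0.999], [0.001, -1.0, -0.0]]
ft_force: [0.6, -0.4, 0.4]
grip_width: 0.0382
```

```bash
cat > look.py <<'E'
import sys
from h import *
from rig import env,get_image
n=sys.argv[1]
s=env.observe(); d=get_image("wrist")
np.savez(f"pics/{n}.npz",s_pos=s["position"],s_rot=s["tool_rot"],**d)
print(s["time_s"],np.round(s["position"],4),np.round(s["ft_force"],1),np.round(s["q"],1),s["grip_width"].__round__(4))
print(np.round(s["tool_rot"],3).tolist())
cv2.imwrite(f"pics/{n}.png",d["pixels"][:,:,::-1])
R,t=wristRt(d,s)
for o in tin(d,R,t): print(o)
z=d["z_map"];K=d["intrinsics"];v,u=np.mgrid[:420,:560]
C=np.stack([(u-K[0,2])/K[0,0]*z,(v-K[1,2])/K[1,1]*z,z],-1)
W=(C-t)@R
cs,_=cv2.findContours(bluemask(d["pixels"]),cv2.RETR_EXTERNAL,cv2.CHAIN_APPROX_NONE)
if cs:
    c=max(cs,key=cv2.contourArea); m=np.zeros((420,560),np.uint8); cv2.drawContours(m,[c],-1,1,-1)
    m=(m>0)&(W[...,2]>.02)&(W[...,2]<.032); print("lid depth",cv2.minAreaRect((W[m][:,:2]*1000).astype(np.float32)),np.median(W[m][:,2]).round(4))
for n2 in sys.argv[2:]:
    d=get_image(n2); cv2.imwrite(f"pics/{n}_{n2}.png",d["pixels"][:,:,::-1]); np.savez(f"pics/{n}_{n2}.npz",**d)
    for o in tin(d): print(n2,o[:5])
E
python3 look.py w2 scene
```

```text
3.325 [ 0.4264 -0.0577  0.0438] [ 0.6 -0.4  0.4] [ -23.6   23.7  107.2    0.    49.  -115.6] 0.0382
[[0.999, 0.001, -0.036], [0.036, -0.0, 0.999], [0.001, -1.0, -0.0]]
(453.35931396484375, -55.296852111816406, 50.067344665527344, 20.36983871459961, 87.78524017333984, 2034.5, array([274., 283.]))
lid depth ((455.35845947265625, -55.647605895996094), (50.317291259765625, 16.999895095825195), 88.01618194580078) 0.0263
scene (517.5123291015625, -56.15485763549805, 93.20006561279297, 129.64451599121094, 87.44256591796875)
scene (610.4490356445312, -750.52978515625, 177.25680541992188, 70.09420776367188, 75.62145233154297)
```

View pics/w2.png

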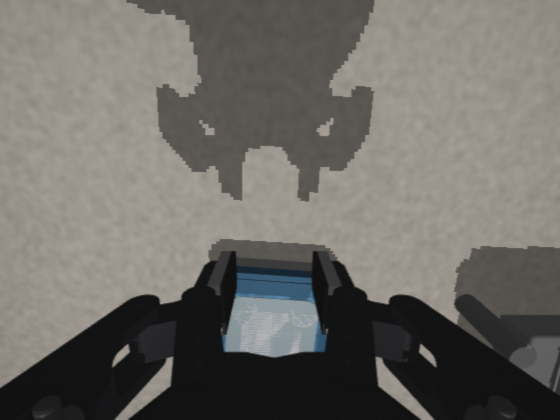

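View pics/w2_scene.png

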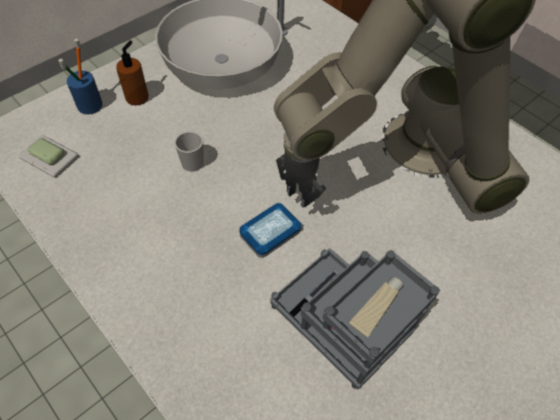

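Emit:
move_arm(targets=[0,10,0,0,0,0,0,8,0,0,0,0,0,4,0,0,0,0,0,2,0,0,0,0,0,0,0,0,0,0])

```text
time_s: 4.05
position: [0.4262, -0.058, 0.0193]
tool_rot: [[0.999, -0.0, -0.035], [0.035, 0.0, 0.999], [-0.0, -1.0, 0.0]]
ft_force: [0.3, -0.4, 0.1]
grip_width: 0.0386
```

```bash
python3 look.py w3 scene; python3 - <<'E'
import cv2
i=cv2.imread("pics/w3_scene.png")[130:270,210:370];cv2.imwrite("pics/w3sc.png",cv2.resize(i,None,fx=4,fy=4,interpolation=cv2.INTER_CUBIC))
E
```

```text
4.05 [ 0.4262 -0.058   0.0193] [ 0.3 -0.4  0.1] [ -23.6   26.5  108.7   -0.    44.9 -115.6] 0.0386
[[0.999, -0.0, -0.035], [0.035, 0.0, 0.999], [-0.0, -1.0, 0.0]]
(453.6275634765625, -55.060707092285156, 52.29573440551758, 22.775638580322266, 86.82887268066406, 2661.5, array([275., 307.]))
lid depth ((455.6046447753906, -55.53392791748047), (51.522682189941406, 18.054580688476562), 87.15190124511719) 0.0263
scene (517.5626831054688, -56.070674896240234, 93.61077117919922, 129.5414581298828, 87.60824584960938)
scene (613.1015014648438, -751.702392578125, 178.2033233642578, 69.40559387207031, 72.81487274169922)
```

View pics/w3sc.png

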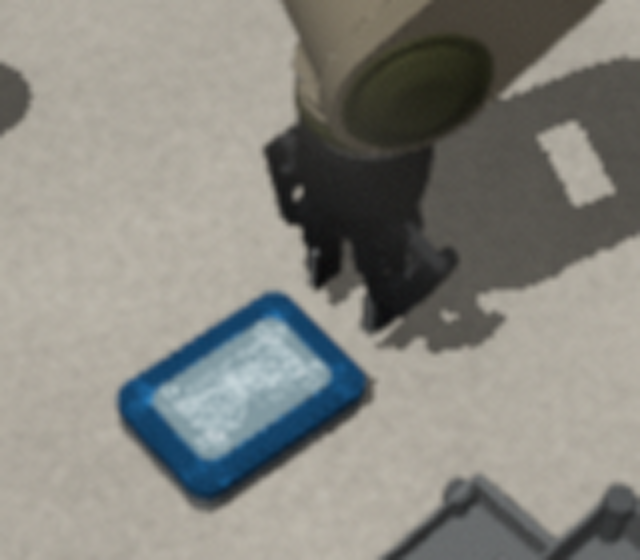

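View pics/w3.png

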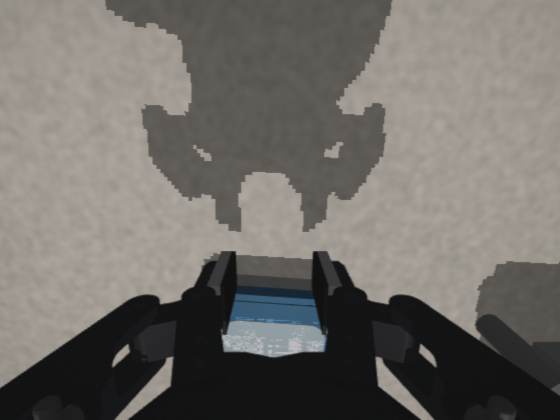

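Emit:
move_arm(targets=[0,2,0,0,0,0,0,2,0,0,0,0,0,1,0,0,0,0,0,0,0,0,0,0,0,0,0,0,0,0])

```text
time_s: 4.78
position: [0.4262, -0.058, 0.0144]
tool_rot: [[0.999, 0.0, -0.035], [0.035, -0.0, 0.999], [0.0, -1.0, -0.0]]
ft_force: [-0.4, -0.1, -0.0]
grip_width: 0.0385
```

```bash
python3 look.py w4; python3 - <<'E'
from h import *
d=np.load("pics/w4.npz");p=d["pixels"]
for c in (226,230,233,318,322): print(c,[int(x) for x in p[215:270:2,c,0]])
i=p[190:300,170:380,::-1];cv2.imwrite("pics/w4c.png",cv2.resize(i,None,fx=3.5,fy=3.5,interpolation=cv2.INTER_CUBIC))
E
```

```text
4.775 [ 0.4262 -0.058   0.0144] [-0.4 -0.1 -0. ] [ -23.6   27.   108.9   -0.    44.  -115.6] 0.0385
[[0.999, 0.0, -0.035], [0.035, -0.0, 0.999], [0.0, -1.0, -0.0]]
(453.68670654296875, -55.08745574951172, 52.05215835571289, 23.233518600463867, 86.96607208251953, 2832.5, array([275., 312.]))
lid depth ((455.21148681640625, -55.586551666259766), (51.161407470703125, 18.057767868041992), 87.41273498535156) 0.0263
226 [98, 97, 95, 93, 92, 93, 94, 106, 165, 165, 164, 164, 164, 165, 167, 167, 168, 168, 84, 59, 59, 59, 58, 58, 57, 45, 35, 25]
230 [97, 96, 95, 94, 94, 93, 92, 94, 96, 97, 96, 161, 167, 167, 164, 166, 166, 166, 82, 45, 36, 26, 19, 18, 18, 19, 17, 17]
233 [96, 95, 94, 94, 93, 93, 94, 96, 98, 98, 97, 112, 171, 170, 168, 169, 169, 168, 69, 19, 20, 19, 17, 18, 18, 17, 18, 16]
318 [93, 93, 93, 94, 95, 96, 95, 158, 163, 164, 166, 164, 162, 160, 162, 165, 166, 164, 82, 51, 41, 25, 19, 18, 18, 19, 17, 16]
322 [92, 92, 93, 95, 96, 97, 97, 162, 168, 167, 165, 167, 168, 167, 167, 166, 164, 160, 81, 59, 59, 59, 59, 58, 57, 51, 41, 27]
```

View pics/w4c.png

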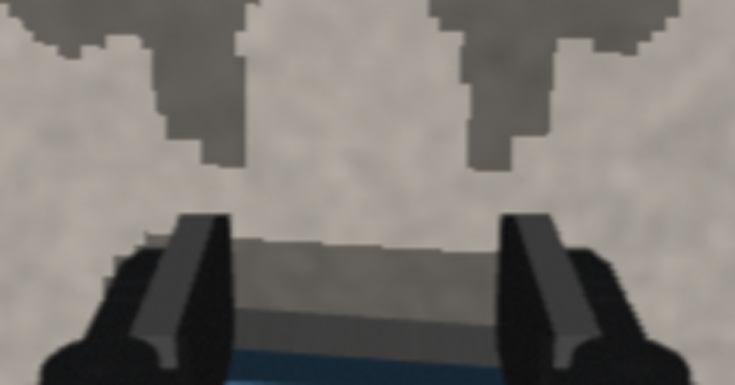

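Emit:
move_arm(targets=[0,3,0,0,0,0,5,0,0,0,0,0,6,0,0,0,0,0,6,0,0,0,0,0,6,0,0,0,0,0])

```text
time_s: 5.45
position: [0.4482, -0.0569, 0.0116]
tool_rot: [[0.999, -0.003, -0.036], [0.036, 0.0, 0.999], [-0.003, -1.0, 0.0]]
ft_force: [-7.2, -1.0, 10.6]
grip_width: 0.0385
```

Emit:
move_arm(targets=[6,0,0,0,0,0,6,0,0,0,0,0,6,0,0,0,0,0,5,0,0,0,0,0,4,0,0,0,0,0])

```text
time_s: 6.08
position: [0.4747, -0.0558, 0.0118]
tool_rot: [[0.999, -0.004, -0.036], [0.036, 0.001, 0.999], [-0.004, -1.0, 0.001]]
ft_force: [-9.4, -0.6, 13.2]
grip_width: 0.0382
```

```bash
python3 look.py w5 scene top
```

```text
6.075 [ 0.4747 -0.0558  0.0118] [-9.4 -0.6 13.2] [-2.090e+01  3.040e+01  1.015e+02 -1.000e-01  4.830e+01 -1.129e+02] 0.0382
[[0.999, -0.004, -0.036], [0.036, 0.001, 0.999], [-0.004, -1.0, 0.001]]
(471.5516357421875, -55.399410247802734, 29.497814178466797, 90.9725570678711, 2.014063835144043, 4666.0, array([273., 257.]))
lid depth ((473.02685546875, -55.49945831298828), (27.450904846191406, 91.40423583984375), 1.949422001838684) 0.0261
scene (531.2725830078125, -53.87137985229492, 93.01525115966797, 129.7902374267578, 88.6689224243164)
scene (613.1015014648438, -751.702392578125, 178.2033233642578, 69.40559387207031, 72.81487274169922)
```

View pics/w5.png

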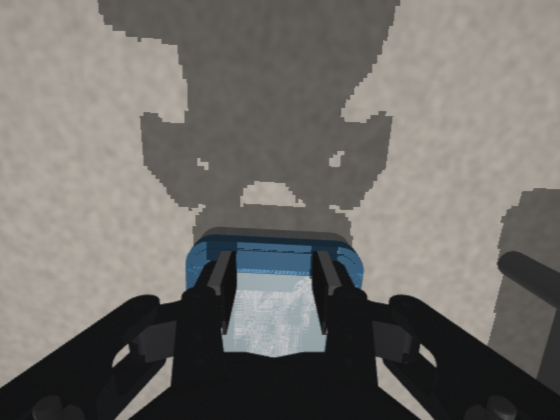

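The fingers are riding on the lid (13 N vertical). The wrist depth reading of the tips, about 14 mm behind the TCP, was right and my shadow estimate was wrong. I'll lift and back off.

Emit:
move_arm(targets=[0,-6,0,0,0,0,0,-20,0,0,0,0,-25,-5,0,0,0,0,-25,0,0,0,0,0,0,0,0,0,0,0])

```text
time_s: 6.85
position: [0.4256, -0.0579, 0.0428]
tool_rot: [[0.999, -0.0, -0.035], [0.035, 0.0, 0.999], [-0.0, -1.0, 0.0]]
ft_force: [0.6, -0.2, 0.6]
grip_width: 0.0386
```

```bash
python3 look.py w6 scene top
```

```text
6.85 [ 0.4256 -0.0579  0.0428] [ 0.6 -0.2  0.6] [ -23.6   23.8  107.3    0.    48.9 -115.6] 0.0386
[[0.999, -0.0, -0.035], [0.035, 0.0, 0.999], [-0.0, -1.0, 0.0]]
(467.42596435546875, -57.529998779296875, 26.995962142944336, 59.71541213989258, 5.707914352416992, 2275.0, array([272., 306.]))
lid depth ((469.5318298339844, -57.25988006591797), (21.87442398071289, 58.71131896972656), 4.4701642990112305) 0.0263
scene (531.013916015625, -53.86537170410156, 93.01525115966797, 130.3076629638672, 88.6689224243164)
scene (610.4490356445312, -750.52978515625, 177.25680541992188, 70.09420776367188, 75.62145233154297)
top (532.8274536132812, -58.354740142822266, 85.3182601928711, 110.19869232177734, 88.41627502441406)
```

View pics/w6.png

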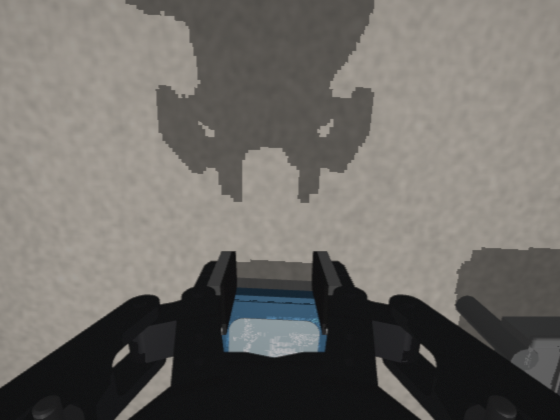

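Emit:
move_arm(targets=[0,16,0,0,0,0,0,14,0,0,0,0,0,6,0,0,0,0,0,2,0,0,0,0,0,0,0,0,0,0])

```text
time_s: 7.62
position: [0.4265, -0.058, 0.0046]
tool_rot: [[0.999, 0.0, -0.035], [0.035, -0.0, 0.999], [0.0, -1.0, -0.0]]
ft_force: [0.3, 0.5, 0.1]
grip_width: 0.0385
```

Emit:
move_arm(targets=[0,2,0,0,0,0,0,1,0,0,0,0,0,1,0,0,0,0,0,0,0,0,0,0,0,0,0,0,0,0])

```text
time_s: 8.25
position: [0.4262, -0.0579, 0.0004]
tool_rot: [[0.999, 0.0, -0.035], [0.035, -0.0, 0.999], [0.0, -1.0, -0.0]]
ft_force: [0.5, 0.4, 0.1]
grip_width: 0.0387
```

```bash
python3 look.py w7 ; python3 - <<'E'
from h import *
d=np.load("pics/w7.npz");p=d["pixels"]
i=p[190:360,160:390,::-1];cv2.imwrite("pics/w7c.png",cv2.resize(i,None,fx=3.4,fy=3.4,interpolation=cv2.INTER_CUBIC))
E
```

```text
8.25 [ 4.262e-01 -5.790e-02  4.000e-04] [0.5 0.4 0.1] [ -23.6   28.7  109.7   -0.    41.7 -115.6] 0.0387
[[0.999, 0.0, -0.035], [0.035, -0.0, 0.999], [0.0, -1.0, -0.0]]
(462.6588134765625, -56.2537841796875, 52.840187072753906, 16.32573890686035, 89.00701141357422, 2271.5, array([273., 341.]))
lid depth ((465.386474609375, -56.21228790283203), (53.76734924316406, 10.235214233398438), 88.88143157958984) 0.0255
```

View pics/w7c.png

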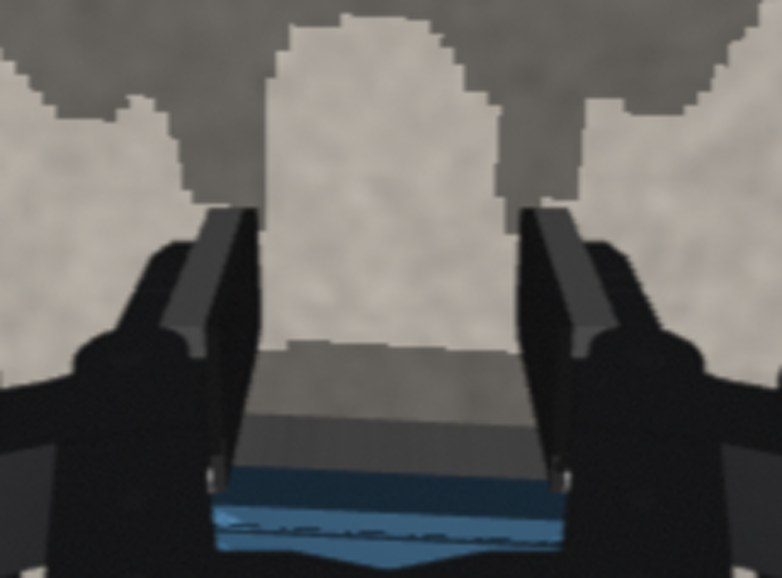

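Emit:
move_arm(targets=[0,2,0,0,0,0,0,2,0,0,0,0,0,2,0,0,0,0,0,0,0,0,0,0,0,0,0,0,0,0])

```text
time_s: 8.93
position: [0.4262, -0.0579, -0.0056]
tool_rot: [[0.999, 0.0, -0.035], [0.035, -0.0, 0.999], [0.0, -1.0, -0.0]]
ft_force: [0.0, -0.0, 0.1]
grip_width: 0.0384
```

Emit:
move_arm(targets=[8,0,0,0,0,0,8,0,0,0,0,0,6,0,0,0,0,0,5,0,0,0,0,0,5,0,0,0,0,0])

```text
time_s: 9.55
position: [0.4581, -0.0567, -0.0056]
tool_rot: [[0.999, -0.001, -0.035], [0.035, 0.0, 0.999], [-0.001, -1.0, 0.0]]
ft_force: [-2.3, -1.8, 1.8]
grip_width: 0.0383
```

```bash
python3 look.py w8 scene; python3 - <<'E'
from h import *
i=cv2.imread("pics/w8_scene.png")[130:270,210:370];cv2.imwrite("pics/w8sc.png",cv2.resize(i,None,fx=4,fy=4,interpolation=cv2.INTER_CUBIC))
E
```

```text
9.55 [ 0.4581 -0.0567 -0.0056] [-2.3 -1.8  1.8] [ -21.8   31.2  105.    -0.    43.8 -113.8] 0.0383
[[0.999, -0.001, -0.035], [0.035, 0.0, 0.999], [-0.001, -1.0, 0.0]]
(474.4215087890625, -56.725746154785156, 22.869874954223633, 48.34178924560547, 2.6888082027435303, 3383.0, array([272., 318.]))
lid depth ((476.5997009277344, -56.49806213378906), (18.47502899169922, 48.078521728515625), 2.22737193107605) 0.0263
scene (537.4832763671875, -51.42471694946289, 132.99928283691406, 92.91385650634766, 0.599259078502655)
scene (613.1015014648438, -751.702392578125, 178.2033233642578, 69.40559387207031, 72.81487274169922)
```

View pics/w8sc.png

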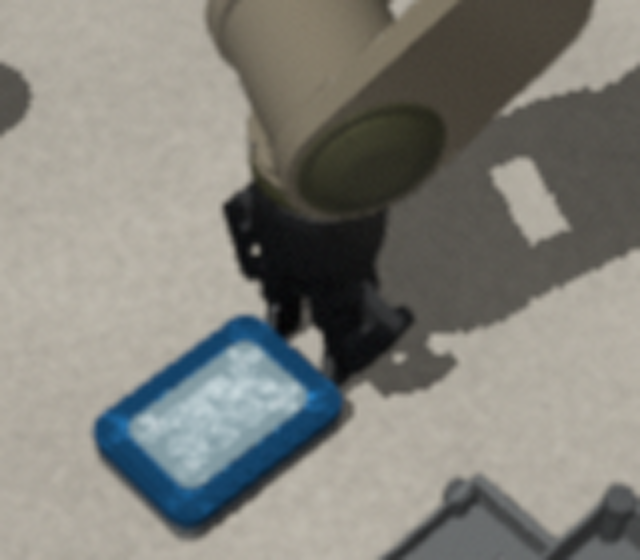

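Emit:
move_arm(targets=[5,0,0,0,0,0,6,0,0,0,0,0,6,0,0,0,0,0,5,0,0,0,0,0,4,0,0,0,0,0])

```text
time_s: 10.28
position: [0.4845, -0.0558, -0.0056]
tool_rot: [[0.999, -0.0, -0.035], [0.035, -0.0, 0.999], [-0.0, -1.0, -0.0]]
ft_force: [-2.8, -0.7, 0.4]
grip_width: 0.0386
```

```bash
python3 look.py w9 scene
```

```text
10.275 [ 0.4845 -0.0558 -0.0056] [-2.8 -0.7  0.4] [ -20.5   32.8  100.9   -0.    46.3 -112.5] 0.0386
[[0.999, -0.0, -0.035], [0.035, -0.0, 0.999], [-0.0, -1.0, -0.0]]
(500.4423522949219, -56.552974700927734, 23.159229278564453, 47.91547775268555, 4.752588272094727, 3371.5, array([272., 317.]))
lid depth ((502.6656188964844, -56.36186218261719), (18.191452026367188, 47.61199188232422), 4.316179275512695) 0.0262
scene (562.4591064453125, -49.34529113769531, 134.27093505859375, 93.24580383300781, 1.5600146055221558)
scene (610.4490356445312, -750.52978515625, 177.25680541992188, 70.09420776367188, 75.62145233154297)
```

Emit:
move_arm(targets=[-15,0,0,0,0,0,0,-50,0,0,0,0,0,-60,0,0,0.175,0,0,-60,0,0,0.175,0,0,-60,0,0,0.175,0])

```text
time_s: 11.0
position: [0.469, -0.0563, 0.2267]
tool_rot: [[0.88, 0.001, 0.476], [-0.476, -0.0, 0.88], [0.001, -1.0, 0.0]]
ft_force: [0.5, -0.0, -0.6]
grip_width: 0.0386
```

Emit:
move_arm(targets=[0,-60,0,0,0.175,0,0,0,0,0,0.175,0,0,0,0,0,0.175,0,0,0,0,0,0.175,0,0,0,0,0,0.175,0])

```text
time_s: 11.62
position: [0.4692, -0.0564, 0.2845]
tool_rot: [[0.199, 0.001, 0.98], [-0.98, -0.0, 0.199], [0.0, -1.0, 0.001]]
ft_force: [0.1, -0.4, -0.1]
grip_width: 0.0383
```

Emit:
move_arm(targets=[0,0,0,0,0.175,0,20,0,40,0,0,0,20,0,40,0,0,0,0,0,0,0,0,0,0,0,0,0,0,0])

```text
time_s: 12.25
position: [0.55, -0.0937, 0.2843]
tool_rot: [[0.031, -0.0, 1.0], [-1.0, 0.0, 0.031], [-0.0, -1.0, -0.0]]
ft_force: [1.2, 0.1, 0.4]
grip_width: 0.0384
```

```bash
python3 look.py w10 top scene
```

```text
12.25 [ 0.55   -0.0937  0.2843] [1.2 0.1 0.4] [-21.8  20.5  65.5   0.   94.  -23.6] 0.0384
[[0.031, -0.0, 1.0], [-1.0, 0.0, 0.031], [-0.0, -1.0, -0.0]]
(559.9287719726562, -51.223724365234375, 127.13951110839844, 88.90201568603516, 1.739837884902954, 6314.5, array([283., 145.]))
lid depth ((559.9861450195312, -51.35305404663086), (127.78836822509766, 89.36576843261719), 1.7681323289871216) 0.0268
scene (564.0516357421875, -49.19390869140625, 131.00186157226562, 93.23670959472656, 1.4253355264663696)
scene (613.1015014648438, -751.702392578125, 178.2033233642578, 69.40559387207031, 72.81487274169922)
```

View pics/w10.png

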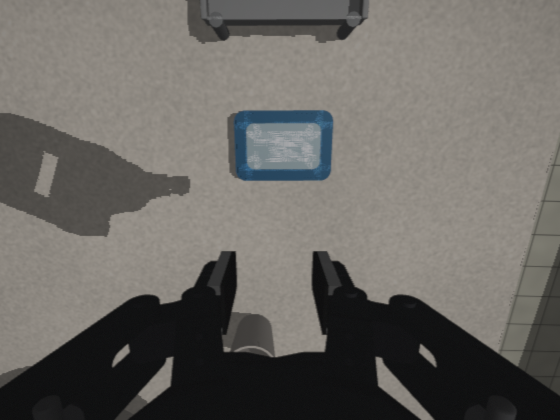

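```bash
python3 - <<'E'
from h import *
d=np.load("pics/w10.npz")
i=d["pixels"][0:60,180:390,::-1];cv2.imwrite("pics/w10c.png",cv2.resize(i,None,fx=3.8,fy=8,interpolation=cv2.INTER_CUBIC)[:,:800])
i=d["pixels"][0:60,180:390,::-1];cv2.imwrite("pics/w10c.png",cv2.resize(i,None,fx=3.8,fy=3.8,interpolation=cv2.INTER_CUBIC))
E
```

```text
(no output)
```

View pics/w10c.png

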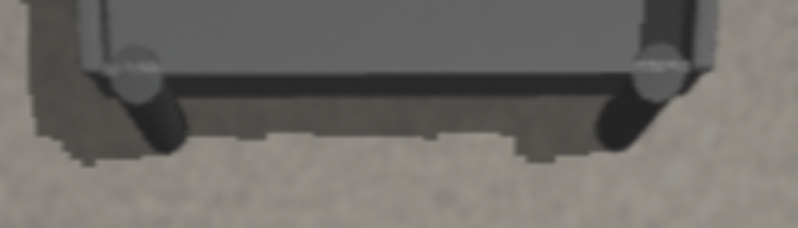

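```bash
python3 - <<'E'
from h import *
d=np.load("pics/w10.npz"); R,t=wristRt(d,dict(position=d["s_pos"],tool_rot=d["s_rot"]))
def gap(a,b,z):
    A,B=plane(d,[a,b],z,R,t)[:,:2]; m=(A+B)/2; e=(B-A); print(z,A.round(4),B.round(4),m.round(4),np.linalg.norm(e).round(4),np.degrees(np.arctan2(e[1],e[0])).round(2))
    return m,e/np.linalg.norm(e)
for z in(.0565,): m,e=gap((216.3,19.2),(353.7,18.7),z)
gap((180+168/3.8,154/3.8),(180+614/3.8,152/3.8),0)
gap((180+166/3.8,138/3.8),(180+617/3.8,137/3.8),0)
T=np.array([.56,-.0513])
for m in (m,np.array([.5557,.0895])):
  a=np.radians(1.95);e=np.array([np.cos(a),np.sin(a)]);i=np.array([-e[1],e[0]])
  print("tin rel: inward",(T-m)@i,"lateral(+e)",(T-m)@e)
E
```

```text
0.0565 [0.4799 0.0866] [0.6324 0.0917] [0.5562 0.0892] 0.1526 1.93
0 [0.4797 0.0787] [0.6318 0.0839] [0.5557 0.0813] 0.1521 1.97
0 [0.4791 0.0835] [0.6324 0.0885] [0.5557 0.086 ] 0.1533 1.85
tin rel: inward -0.14052131642752216 lateral(+e) -0.0009374348319465842
tin rel: inward -0.14086478061321886 lateral(+e) -0.0004935410719689003
```

Tin is now at (560.0, −51.3) mm, 1.8°. The gap is at (556, 89) mm, 1.9°, and the feet spacing reads 152–153 mm, as it should. The lateral error is under 1 mm. Next I tilt the hand 20° away from the caddy and go down outside the tin.

Emit:
move_arm(targets=[24,0,12,0,0,0,0,0,0,0,0,0.175,0,0,0,0,0,0.174,17,47,0,0,0,0,17,47,0,0,0,0])

```text
time_s: 13.02
position: [0.5627, -0.1176, 0.1837]
tool_rot: [[0.029, -0.009, 1.0], [-0.94, 0.341, 0.03], [-0.341, -0.94, 0.001]]
ft_force: [1.2, -1.1, -0.9]
grip_width: 0.0383
```

Emit:
move_arm(targets=[17,47,0,0,0,0,17,47,0,0,0,0,10,28,0,0,0,0,0,0,0,0,0,0,0,0,0,0,0,0])

```text
time_s: 13.65
position: [0.5637, -0.1172, 0.0564]
tool_rot: [[0.03, -0.008, 1.0], [-0.94, 0.341, 0.031], [-0.341, -0.94, 0.002]]
ft_force: [0.0, -0.1, 0.3]
grip_width: 0.038
```

```bash
python3 look.py w11 scene
```

```text
13.65 [ 0.5637 -0.1172  0.0564] [ 0.  -0.1  0.3] [-31.5  37.   79.4  17.2  75.4 -39.4] 0.038
[[0.03, -0.008, 1.0], [-0.94, 0.341, 0.031], [-0.341, -0.94, 0.002]]
(560.10546875, -51.853607177734375, 128.46499633789062, 90.5835189819336, 1.8149421215057373, 24860.5, array([272., 156.]))
lid depth ((560.2035522460938, -51.37071990966797), (129.20521545410156, 91.6133041381836), 1.8938897848129272) 0.0267
scene (564.1939697265625, -49.29804992675781, 130.79989624023438, 93.24580383300781, 1.5600146055221558)
scene (610.4490356445312, -750.52978515625, 177.25680541992188, 70.09420776367188, 75.62145233154297)
```

View pics/w11.png

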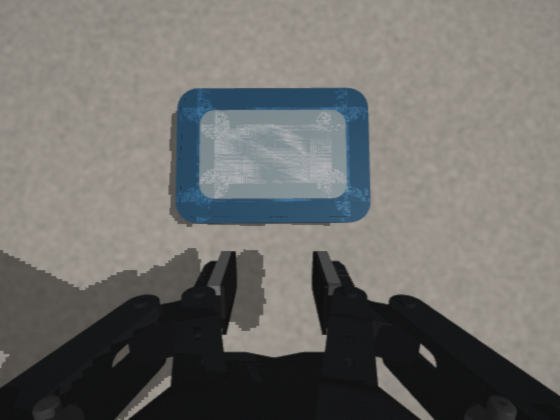

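View pics/w11_scene.png

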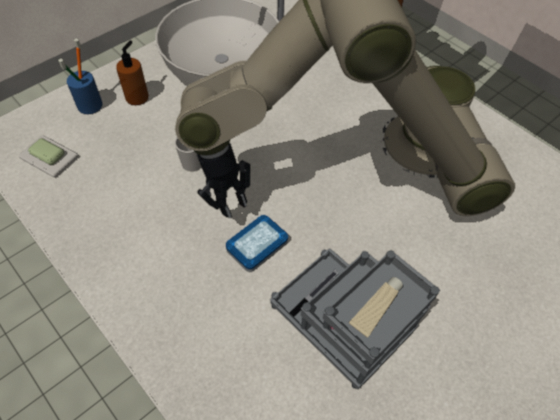

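Emit:
move_arm(targets=[7,19,0,0,0,0,7,19,0,0,0,0,4,11,0,0,0,0,1,3,0,0,0,0,0,0,0,0,0,0])

```text
time_s: 14.38
position: [0.5634, -0.1172, -0.0]
tool_rot: [[0.029, -0.01, 1.0], [-0.939, 0.341, 0.031], [-0.342, -0.94, 0.001]]
ft_force: [-0.2, -0.6, -0.1]
grip_width: 0.0386
```

Emit:
move_arm(targets=[1,2,0,0,0,0,1,2,0,0,0,0,0,0,0,0,0,0,0,0,0,0,0,0,0,0,0,0,0,0])

```text
time_s: 15.0
position: [0.5632, -0.1176, -0.005]
tool_rot: [[0.029, -0.011, 1.0], [-0.939, 0.342, 0.031], [-0.342, -0.94, 0.0]]
ft_force: [0.1, 0.2, -0.4]
grip_width: 0.0385
```

```bash
python3 look.py w12 scene;  python3 - <<'E'
from h import *
i=cv2.imread("pics/w12_scene.png")[130:290,170:330];cv2.imwrite("pics/w12sc.png",cv2.resize(i,None,fx=3.7,fy=3.7,interpolation=cv2.INTER_CUBIC))
E
```

```text
15.0 [ 0.5632 -0.1176 -0.005 ] [ 0.1  0.2 -0.4] [-31.6  41.8  82.   17.9  68.4 -41.8] 0.0385
[[0.029, -0.011, 1.0], [-0.939, 0.342, 0.031], [-0.342, -0.94, 0.0]]
(560.1581420898438, -51.61715316772461, 128.73208618164062, 91.3021469116211, 1.9787390232086182, 50740.0, array([273., 123.]))
lid depth ((560.0360717773438, -51.13677215576172), (130.23257446289062, 92.11968231201172), 1.8176356554031372) 0.0267
scene (564.0516357421875, -49.19390869140625, 131.00186157226562, 93.23670959472656, 1.4253355264663696)
scene (610.4490356445312, -750.52978515625, 177.25680541992188, 70.09420776367188, 75.62145233154297)
```

View pics/w12.png

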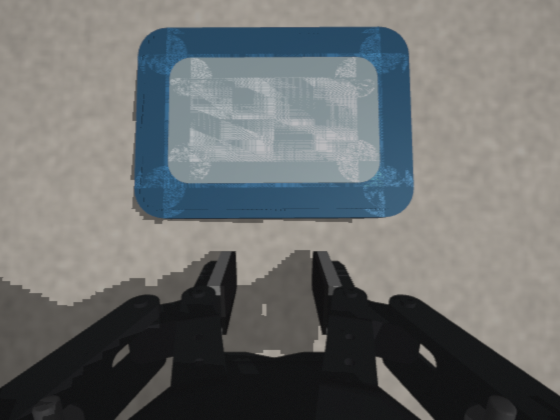

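View pics/w12sc.png

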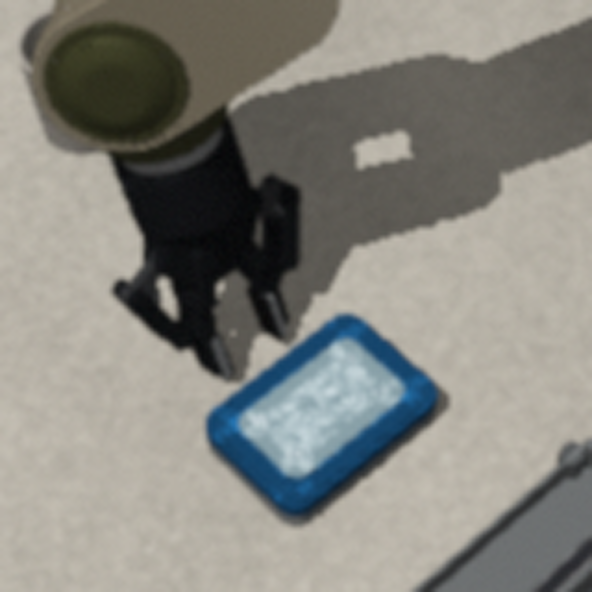

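Emit:
move_arm(targets=[-7.5,2.7,0,0,0,0,-7.5,2.7,0,0,0,0,-7.5,2.7,0,0,0,0,-7.5,2.7,0,0,0,0,-7.5,2.8,0,0,0,0])

```text
time_s: 15.72
position: [0.5619, -0.0771, -0.005]
tool_rot: [[0.029, -0.011, 1.0], [-0.939, 0.342, 0.031], [-0.342, -0.94, 0.0]]
ft_force: [0.9, -0.9, -0.2]
grip_width: 0.0383
```

```bash
python3 look.py w13 scene
```

```text
15.725 [ 0.5619 -0.0771 -0.005 ] [ 0.9 -0.9 -0.2] [-28.2  40.9  84.5  18.9  66.1 -39.4] 0.0383
[[0.029, -0.011, 1.0], [-0.939, 0.342, 0.031], [-0.342, -0.94, 0.0]]
(559.5988159179688, -26.738693237304688, 128.65496826171875, 90.95130920410156, 1.7597111463546753, 51737.0, array([274., 155.]))
lid depth ((559.5752563476562, -26.28588104248047), (130.24107360839844, 92.2786636352539), 2.0947325229644775) 0.0267
scene (563.779541015625, -24.757896423339844, 130.90603637695312, 95.31474304199219, 1.7125910520553589)
scene (610.4490356445312, -750.52978515625, 177.25680541992188, 70.09420776367188, 75.62145233154297)
```

View pics/w13.png

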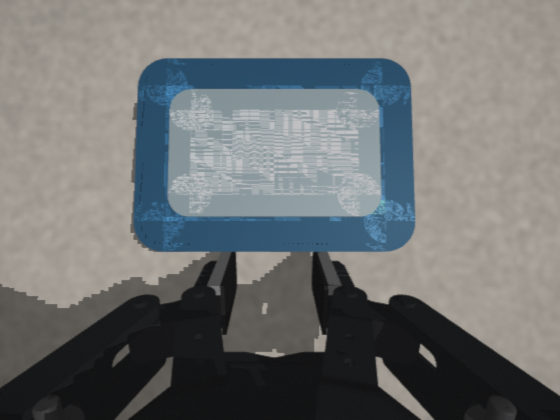

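Emit:
move_arm(targets=[-7.5,2.7,0,0,0,0,-7.5,2.7,0,0,0,0,-7.5,2.7,0,0,0,0,-7.5,2.7,0,0,0,0,-7.5,2.8,0,0,0,0])

```text
time_s: 16.45
position: [0.5606, -0.0372, -0.005]
tool_rot: [[0.029, -0.011, 1.0], [-0.939, 0.342, 0.031], [-0.342, -0.94, -0.0]]
ft_force: [-0.2, -0.9, 0.7]
grip_width: 0.0383
```

Emit:
move_arm(targets=[-7.5,2.7,0,0,0,0,-7.5,2.7,0,0,0,0,-7.5,2.7,0,0,0,0,-5.6,2.1,0,0,0,0,0,0,0,0,0,0])

```text
time_s: 17.08
position: [0.5596, -0.0074, -0.0049]
tool_rot: [[0.03, -0.011, 1.0], [-0.939, 0.342, 0.032], [-0.342, -0.94, -0.0]]
ft_force: [-0.9, 0.3, 1.1]
grip_width: 0.0387
```

```bash
python3 look.py w14 scene
```

```text
17.075 [ 0.5596 -0.0074 -0.0049] [-0.9  0.3  1.1] [-21.9  39.6  87.7  20.7  62.6 -34.9] 0.0387
[[0.03, -0.011, 1.0], [-0.939, 0.342, 0.032], [-0.342, -0.94, -0.0]]
(557.4668579101562, 43.74590301513672, 129.1231231689453, 90.64787292480469, 1.7770209312438965, 51518.5, array([274., 154.]))
lid depth ((557.435302734375, 44.35231018066406), (130.44044494628906, 92.03182220458984), 1.779571771621704) 0.0268
scene (561.41748046875, 37.42048645019531, 129.9706573486328, 81.09030151367188, 1.516028881072998)
scene (610.4490356445312, -750.52978515625, 177.25680541992188, 70.09420776367188, 75.62145233154297)
```

View pics/w14.png

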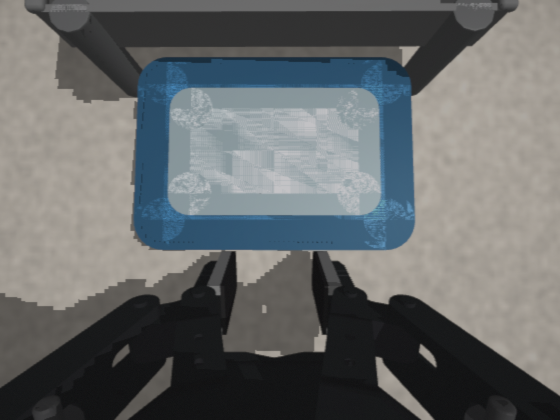

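View pics/w14_scene.png

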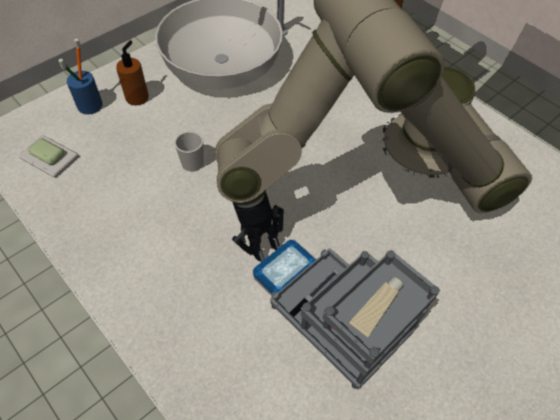

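```bash
python3 - <<'E'
from h import *
d=np.load("pics/w14.npz"); R,t=wristRt(d,dict(position=d["s_pos"],tool_rot=d["s_rot"]))
i=d["pixels"][0:130,0:560,::-1];cv2.imwrite("pics/w14a.png",cv2.resize(i[:,20:170],None,fx=4.5,fy=4.5,interpolation=cv2.INTER_CUBIC));cv2.imwrite("pics/w14b.png",cv2.resize(i[:,390:540],None,fx=4.5,fy=4.5,interpolation=cv2.INTER_CUBIC))
E
```

```text
(no output)
```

View pics/w14a.png

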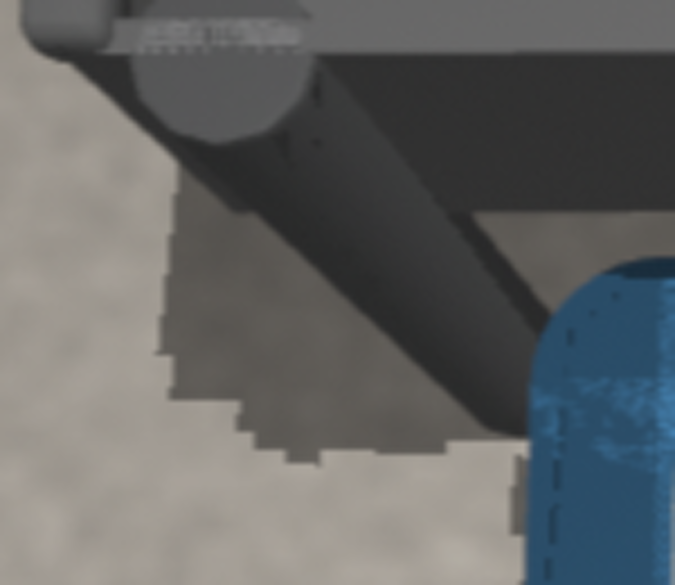

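View pics/w14b.png

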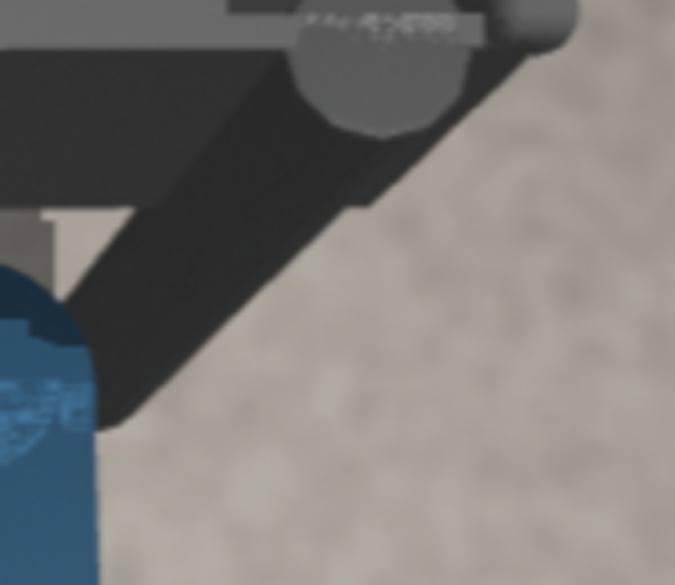

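```bash
python3 - <<'E'
from h import *
d=np.load("pics/w14.npz"); R,t=wristRt(d,dict(position=d["s_pos"],tool_rot=d["s_rot"]))
A,B=plane(d,[(69.3,11.6),(474.4,10.4)],.0565,R,t)[:,:2]; m=(A+B)/2;e=B-A;print(A,B,m,np.linalg.norm(e),np.degrees(np.arctan2(e[1],e[0])))
e/=np.linalg.norm(e);i=np.array([-e[1],e[0]])
T=np.array([.55745,.0441]);print((T-m)@i,(T-m)@e)
E
```

```text
[0.47882613 0.08674671] [0.63164946 0.09197085] [0.5552378  0.08935878] 0.15291259920511702 1.9578469190616492
-0.04530793828418234 0.0006646818718220303
```

Emit:
move_arm(targets=[-5.6,2,0,0,0,0,-5.6,2.1,0,0,0,0,-5.6,2,0,0,0,0,-5.6,2.1,0,0,0,0,-5.6,2,0,0,0,0])

```text
time_s: 17.8
position: [0.5588, 0.0223, -0.0049]
tool_rot: [[0.029, -0.011, 1.0], [-0.939, 0.342, 0.031], [-0.342, -0.94, 0.0]]
ft_force: [-0.2, -0.8, -0.4]
grip_width: 0.0382
```

```bash
python3 look.py w15 scene
```

```text
17.8 [ 0.5588  0.0223 -0.0049] [-0.2 -0.8 -0.4] [-19.1  39.3  88.6  21.4  61.3 -32.7] 0.0382
[[0.029, -0.011, 1.0], [-0.939, 0.342, 0.031], [-0.342, -0.94, 0.0]]
(556.7244873046875, 59.81332778930664, 129.33367919921875, 65.45110321044922, 1.9930734634399414, 15260.0, array([277., 198.]))
lid depth ((556.660888671875, 60.02543640136719), (130.4929962158203, 65.91812133789062), 2.0218570232391357) 0.0264
scene (561.1766357421875, 52.13962936401367, 129.9372100830078, 50.84054183959961, 1.9614070653915405)
scene (613.1015014648438, -751.702392578125, 178.2033233642578, 69.40559387207031, 72.81487274169922)
```

View pics/w15.png

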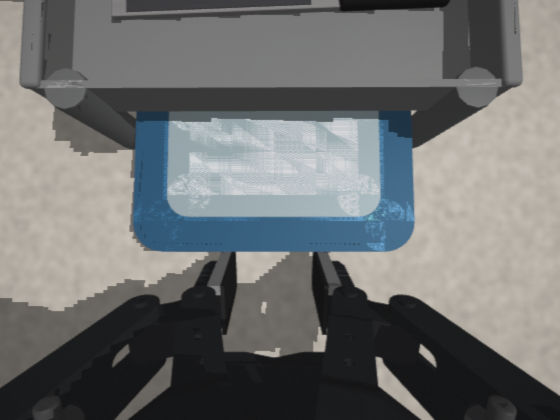

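Emit:
move_arm(targets=[-5.6,2.1,0,0,0,0,-5.6,2,0,0,0,0,-5.6,2.1,0,0,0,0,-5.6,2,0,0,0,0,-5.6,2.1,0,0,0,0])

```text
time_s: 18.52
position: [0.5579, 0.0521, -0.005]
tool_rot: [[0.029, -0.011, 1.0], [-0.939, 0.342, 0.031], [-0.342, -0.94, 0.0]]
ft_force: [-0.3, -2.8, 1.5]
grip_width: 0.0384
```

```bash
python3 look.py w16 scene
```

```text
18.525 [ 0.5579  0.0521 -0.005 ] [-0.3 -2.8  1.5] [-16.2  39.   89.3  22.1  60.  -30.5] 0.0384
[[0.029, -0.011, 1.0], [-0.939, 0.342, 0.031], [-0.342, -0.94, 0.0]]
(556.2000732421875, 73.80728149414062, 129.36326599121094, 33.66608810424805, 1.742117166519165, 11347.5, array([274., 222.]))
lid depth ((556.216552734375, 73.89814758300781), (130.26210021972656, 33.98066329956055), 1.708842158317566) 0.0264
scene (610.4490356445312, -750.52978515625, 177.25680541992188, 70.09420776367188, 75.62145233154297)
```

View pics/w16.png

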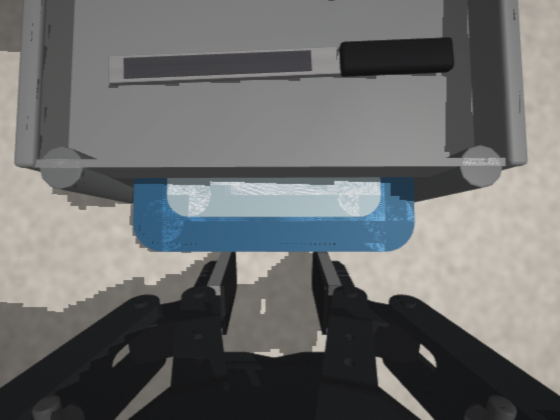

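View pics/w16_scene.png

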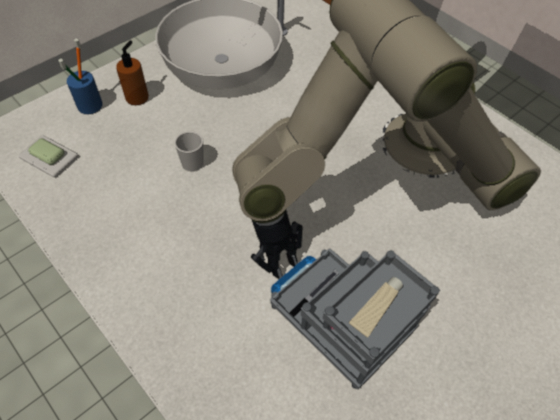

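Emit:
move_arm(targets=[-5.6,2.1,0,0,0,0,-5.6,2,0,0,0,0,-4.7,1.7,0,0,0,0,-3.8,1.4,0,0,0,0,-1.9,0.7,0,0,0,0])

```text
time_s: 19.25
position: [0.5571, 0.0749, -0.0051]
tool_rot: [[0.029, -0.011, 1.0], [-0.939, 0.342, 0.031], [-0.342, -0.94, -0.0]]
ft_force: [0.5, -1.9, 0.8]
grip_width: 0.0383
```

```bash
python3 look.py w17 scene
```

```text
19.25 [ 0.5571  0.0749 -0.0051] [ 0.5 -1.9  0.8] [-13.9  38.9  89.6  22.5  59.2 -28.6] 0.0383
[[0.029, -0.011, 1.0], [-0.939, 0.342, 0.031], [-0.342, -0.94, -0.0]]
(556.0101318359375, 84.40780639648438, 126.95892333984375, 9.109375953674316, 1.7500073909759521, 4953.0, array([273., 240.]))
lid depth ((555.9057006835938, 84.35364532470703), (127.3411865234375, 9.21833610534668), 1.7533835172653198) 0.0262
scene (613.1015014648438, -751.702392578125, 178.2033233642578, 69.40559387207031, 72.81487274169922)
```

View pics/w17.png

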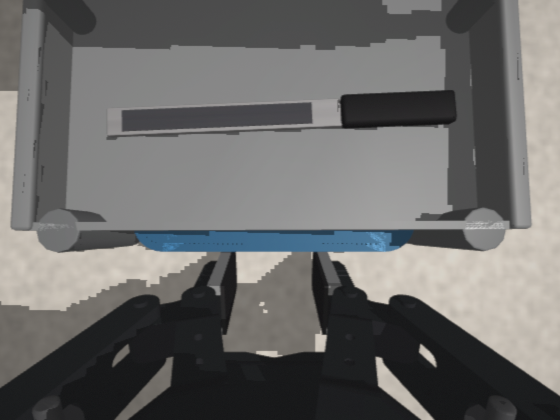

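Outer side is 1–1.5 mm before the target, well within tolerance. Backing away.

Emit:
move_arm(targets=[4.7,-1.7,0,0,0,0,19,-7,0,0,0,0,38,-14,0,0,0,0,38,-14,0,0,0,0,-10,-50,0,0,0,0])

```text
time_s: 19.98
position: [0.5594, -0.0426, 0.0437]
tool_rot: [[0.023, -0.015, 1.0], [-0.939, 0.344, 0.027], [-0.344, -0.939, -0.006]]
ft_force: [0.3, 0.3, 0.0]
grip_width: 0.0385
```

Emit:
move_arm(targets=[-10,-50,0,0,0,0,0,0,0,0,0,0,0,0,0,0,0,0,0,0,0,0,0,0,0,0,0,0,0,0])

```text
time_s: 20.6
position: [0.5606, -0.0468, 0.0952]
tool_rot: [[0.029, -0.012, 1.0], [-0.939, 0.343, 0.031], [-0.343, -0.939, -0.002]]
ft_force: [0.2, -0.1, 0.5]
grip_width: 0.0386
```

```bash
python3 look.py w18 scene top; python3 - <<'E'
from h import *
for n in ("top","scene"):
    a=np.load(f"pics/{n}0.npz")["pixels"].astype(int);b=np.load(f"pics/w18_{n}.npz")["pixels"].astype(int)
    print(n,[ (abs(a-b).max(2)[r]>60).mean().round(3) for r in ([np.s_[190:230,405:445],np.s_[165:240,110:240]] if n=="top" else [np.s_[130:175,172:208],np.s_[260:380,300:440]])])
E
```

```text
20.6 [ 0.5606 -0.0468  0.0952] [ 0.2 -0.1  0.5] [-25.6  32.4  81.   18.2  76.8 -33.1] 0.0386
[[0.029, -0.012, 1.0], [-0.939, 0.343, 0.031], [-0.343, -0.939, -0.002]]
(556.3036499023438, 84.97901916503906, 126.4035873413086, 17.615243911743164, 1.707657814025879, 2954.0, array([274.,  86.]))
lid depth ((556.227783203125, 86.50994873046875), (126.99207305908203, 15.087559700012207), 1.9062836170196533) 0.026
scene (610.4490356445312, -750.52978515625, 177.25680541992188, 70.09420776367188, 75.62145233154297)
top [np.float64(0.0), np.float64(0.0)]
scene [np.float64(0.052), np.float64(0.0)]
```

View pics/w18.png

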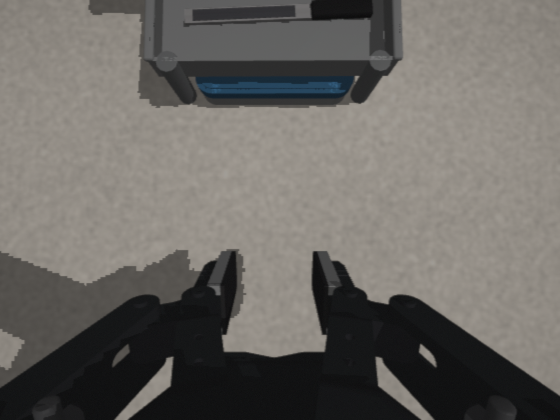

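View pics/w18_top.png

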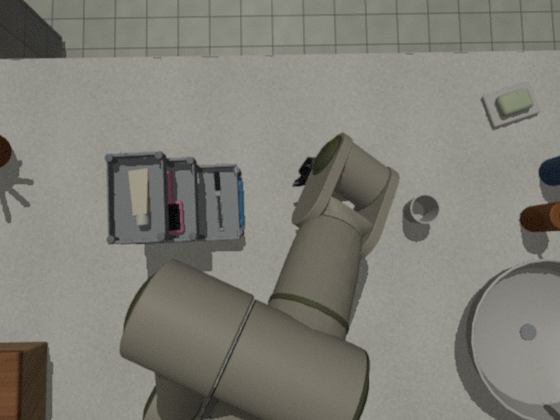

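Wrist view shows the tin at cols 196–352, rows 76–105, centred between the feet (bottoms at (188,101) and (360,101)), its outer side level with their fronts. The other objects are unmoved, so I'm handing in.

```bash
python3 -c "
from rig import env
print(env.close_job())"
```

```text
the job is handed in; nothing more can be done
None
```

I pushed the tin sideways until it lined up with the gap and lay square to it. I then pushed it under the caddy, long side foremost, with the hand tilted 20° away from the caddy, and handed the job in at about 21 s.

**Last checks:**
- **Tin position:** its outer long side is about 1–3 mm short of level with the front of the feet, so the centre is at x ≈ +35 to +37 mm (target +38).
- **Tin alignment:** it is centred to within about 1 mm and turned less than 0.3° from square. The lid reads 26 mm above the shelf, so it lies flat.
- **Caddy and bystanders:** the force readings never showed a bump against the caddy. Comparing pictures before and after, the top view shows no change at the cup or trays. In the scene view about 5% of the pixels around the cup changed; the top view contradicts any movement there, so I put it down to the arm's shadow.
- **Robot:** it is clear of everything.

**What went wrong:** on the first sideways push I misjudged how low the fingertips were. They rode on the lid and pressed down with about 13 N, dragging the tin roughly 14 mm. I lifted off, lowered the fingers and redid it. I saw no lifting or tipping of the tin in the pictures.

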